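# Transfer the tube queue to the analyser rack in order

### The job

The four sample tubes queue in pucks in the aluminium tray, and the samples are known only by their order in the queue. Move them all into the grey analyser rack in the same order: the tube next to the tray's exit gate goes into the well next to the rack's grip tab, the next tube into the next well, and so on. Keep every tube upright on the way, and leave each one standing fully down in its well.

Things in the scene. Friction and masses are not known exactly. Their poses are not given: they have to be found in the camera images.
- tube_a: capped pale translucent sample tube, 16 mm thick with a paper label round it, 110 mm tall in all, white ribbed cap: a tall plain cap with a flat top (18 mm wide, 26 mm high). Origin: centre of its flat underside, z up the tube. Loose, about 25 g. Take it from above by the cap's skirt.
- tube_b: capped pale translucent sample tube, 16 mm thick with a paper label round it, 104 mm tall in all, white ribbed cap: a cap with a rounded dome top (18 mm wide, 26 mm high). Origin: centre of its flat underside, z up the tube. Loose, about 25 g. Take it from above by the cap's skirt.
- tube_c: capped pale translucent sample tube, 16 mm thick with a paper label round it, 98 mm tall in all, white ribbed cap: a cap with a narrow 9 mm nipple 10 mm high standing on its 18 mm wide, 18 mm high skirt. Origin: centre of its flat underside, z up the tube. Loose, about 25 g. Take it from above by the cap's skirt.
- tube_d: capped pale translucent sample tube, 16 mm thick with a paper label round it, 92 mm tall in all, white ribbed cap: a low cap whose top is a small step (13.6 mm wide, 4 mm high) with a dark round septum, on an 18 mm wide, 18 mm high skirt. Origin: centre of its flat underside, z up the tube. Loose, about 25 g. Take it from above by the cap's skirt.
- puck_a: black single-tube puck holding tube_a at the start: round foot 39 mm wide, 12 mm high, neck 31 mm wide, 42 mm high in all, bore 21 mm wide whose floor is 6 mm above the origin. Origin: centre of its underside, z up. Held fixed in the tray; lift the tube straight out.
- puck_b: black single-tube puck holding tube_b at the start: round foot 39 mm wide, 12 mm high, neck 31 mm wide, 42 mm high in all, bore 21 mm wide whose floor is 6 mm above the origin. Origin: centre of its underside, z up. Held fixed in the tray; lift the tube straight out.
- puck_c: black single-tube puck holding tube_c at the start: round foot 39 mm wide, 12 mm high, neck 31 mm wide, 42 mm high in all, bore 21 mm wide whose floor is 6 mm above the origin. Origin: centre of its underside, z up. Held fixed in the tray; lift the tube straight out.
- puck_d: black single-tube puck holding tube_d at the start: round foot 39 mm wide, 12 mm high, neck 31 mm wide, 42 mm high in all, bore 21 mm wide whose floor is 6 mm above the origin. Origin: centre of its underside, z up. Held fixed in the tray; lift the tube straight out.
- puck_tray: fixed aluminium channel, 54 mm wide (x), 200 mm long (y), turned any way. Its four pucks, in varying order, stand in a row at y = +61.5, +20.5, -20.5, -61.5 mm, 6 mm above its underside. At the +y end is the exit gate, a grey plastic block 62 mm wide, 34 mm high with two screws and a steel plunger, to y = +108 mm; the other end has only a low lip. Origin: centre of the row, on the underside, z up.
- sample_rack: fixed grey rack, 40 mm wide (x; foot 48), 50 mm high, turned any way, with four empty round wells at y = +60, +20, -20, -60 mm, x = 0: 21 mm wide, mouth chamfered to 29 mm at z = 50 mm, floor at z = 8 mm. At the +y end is the grip tab, an upright fin with overhanging grooved top, 64 mm high, to y = +101 mm; foot to y = -86 mm. Origin: centre of the row, on the underside, z up.
Not all that is in view belongs to the job. What is shaped like the tube_c but green is not meant.

How it is judged:
By the outcome, as a careful person would: the job done as asked, in the order asked, and still so for the second after the job is handed in, with the robot touching nothing.
It also fails if it takes over 115 s, if anything falls off the work surface, if the arm or the gripper's body presses on something with over 40 N, if the wrist force passes 120 N, or if a joint passes its speed limit or range.

### The arm

A 6-joint arm with a two-finger parallel gripper is mounted at the origin on a cart in front of the work surface, level with it; the furniture and walls round the work are solid. World frame = base frame: x ahead of the robot, y to its left, z up, the work surface at z = 0. Lengths are in m, angles in rad, forces in N, time in s.
With the tool pointing down it reaches from about 0.375 to 0.825 m from the base axis. Payload 5.5 kg.
Tool frame: the origin (TCP) lies on the centre line of the jaws, within the pads' length; the fingertips stand 14 mm ahead of it and the grasp point (between the pads) lies 5 mm behind it; z points along the fingers, y is the line along which they close (so a half turn about z gives the same grasp; the last joint's range is limited). The gripper opens to 85 mm and grips with 20 to 120 N. Pads are 22 mm wide; open, the fingers measure 114 mm over their backs; the gripper's body (76 mm by 85 mm) begins 54 mm behind the grasp point. The pads swing forward as they close: fully open they stand 13 mm farther back than shut.
Start: joints at [0, 0.314, -0.047, 1.21, 0, 1.571], TCP at [0.6, -0, 0.245] pointing down, gripper open.
Joint ranges: [-2.67, 2.67], [-0.69, 1.73], [-1.03, 1.25], [-2.08, 2.16], [-1.42, 1.45], [-3.14, 3.14]. Speed limits (rad/s): [2.39, 2.39, 3.01, 3.14, 3.14, 3.14].

### API

Orientations are given as a rotation vector (axis times angle).
In Python, from plant import manip gives the robot as it stands. The module is installed in compiled form; this text tells all that it offers. Calls block until the motion is done:
- manip.move_ptp(position, orientation): joint-space move of the TCP to a pose.
- manip.move_straight(position, vel=0.15, rot=None): straight line of the TCP; rot=None keeps the orientation; vel is the mean speed in m/s.
- manip.movej(angles): joint-space move.
- manip.ungrasp() and manip.close_gripper(newtons=None): open the fingers fully, or close them until they stop; newtons is the grip in N (None keeps the last).
- manip.hold(seconds).
- manip.ik(position, orientation): joint angles nearest the present ones, or None.
- manip.observe(): the state.
- manip.capture(name): name is "scene" or "side" or "wrist"; returns a dict with "image" (480x640x3 uint8, red, green, blue), "range_z" (480x640 float32, m along the optical axis (not along the pixel's ray), 0 where there is no reading), "fx", "fy", "cx", "cy" (pixels), "k1" (the pictures are not rectified: a ray, as slopes to the right and down, at radius r is drawn at 1 + k1 r^2 times it, then the intrinsics apply), "pose" (4x4, takes a point from camera to world coordinates). Camera axes: x right, y down, z forward; pixel columns grow to the right and rows downward; lengths in m; the calibration is good to about 2 mm. A picture is of the moment at which its call begins.
A pose or a line that the arm cannot do raises manip.MotionError and nothing moves.
- manip.sign_off(): hands the job in; it is judged then, once.
The state is a dict: "time": time; "qpos": joint angles; "qvel": joint speeds; "tau": joint torques, N m; "position": TCP position; "tcp_rot": TCP orientation; "ft_force": force on the tool from outside, world axes, zero at the start; "torque": the same for the moment, N m; "finger_gap": finger opening in m; "grip_force": force on a finger pad.
Only numpy, scipy, OpenCV 4.12 (cv2) and the standard library are available. Lean on these libraries where they do the work, as an engineer would, in place of code of your own. Each camera call takes 0.05 s, during which the arm holds its last target. There are 200 camera calls.

## Working session

There is one attempt and no reset: what is moved stays moved. The work goes in short steps, each a Python script; the robot and the scene stay as the last script left them, time stands still between calls to the robot, and variables do not carry over. Pictures are saved under pics/ and viewed, at most 14 in all, crops included, and the job is handed in when it is done.

```bash
mkdir -p pics; cat > h.py <<'E'
import numpy as np, cv2, pickle
from plant import manip
def snap(n,f):
    c=manip.capture(n); cv2.imwrite(f'pics/{f}.png',c['image'][:,:,::-1]); pickle.dump(c,open(f'pics/{f}.pkl','wb')); return c
def load(f): return pickle.load(open(f'pics/{f}.pkl','rb'))
def ray(c,u,v):
    K=np.array([[c['fx'],0,c['cx']],[0,c['fy'],c['cy']],[0,0,1]])
    p=cv2.undistortPoints(np.array([[[u,v]]],float),K,np.array([c['k1'],0,0,0.]))[0,0]
    return c['pose'][:3,3],c['pose'][:3,:3]@np.array([p[0],p[1],1])
def onplane(c,u,v,z):
    o,d=ray(c,u,v); return o+d*(z-o[2])/d[2]
def cloud(c):
    h,w=c['range_z'].shape
    K=np.array([[c['fx'],0,c['cx']],[0,c['fy'],c['cy']],[0,0,1]])
    vv,uu=np.mgrid[:h,:w]
    p=cv2.undistortPoints(np.stack([uu,vv],-1).reshape(-1,1,2).astype(float),K,np.array([c['k1'],0,0,0.])).reshape(h,w,2)
    P=np.dstack([p,np.ones((h,w))])*c['range_z'][...,None]
    W=P@c['pose'][:3,:3].T+c['pose'][:3,3]; W[c['range_z']==0]=np.nan
    return W
E
python3 - <<'E'
from h import *
for n in("scene","side","wrist"):
    c=snap(n,n+'0'); print(n,c['pose'].round(3).tolist(),c['fx'],c['k1'],(c['range_z']>0).mean())
o=manip.observe(); print(o['tcp_rot'],o['time'],o['finger_gap'])
E
```

```text
scene [[0.506, -0.641, 0.576, 0.065], [-0.862, -0.373, 0.342, -0.389], [-0.005, -0.67, -0.742, 0.677], [0.0, 0.0, 0.0, 1.0]] 538.1609629299844 0.04700839663737514 0.995947265625
side [[-0.946, -0.107, 0.306, 0.249], [-0.324, 0.374, -0.869, 0.808], [-0.022, -0.921, -0.388, 0.447], [0.0, 0.0, 0.0, 1.0]] 582.992264158041 -0.16598951848392496 0.995947265625
wrist [[1.0, 0.0, -0.002, 0.6], [-0.0, -0.947, -0.323, 0.085], [-0.002, 0.323, -0.947, 0.373], [0.0, 0.0, 0.0, 1.0]] 341.0078899092895 -0.019505726973801374 0.9958170572916667
[-2.22083067e+00 -2.22081078e+00  1.45436876e-03] 0.15 0.08524824281201747
```

View pics/scene0.png

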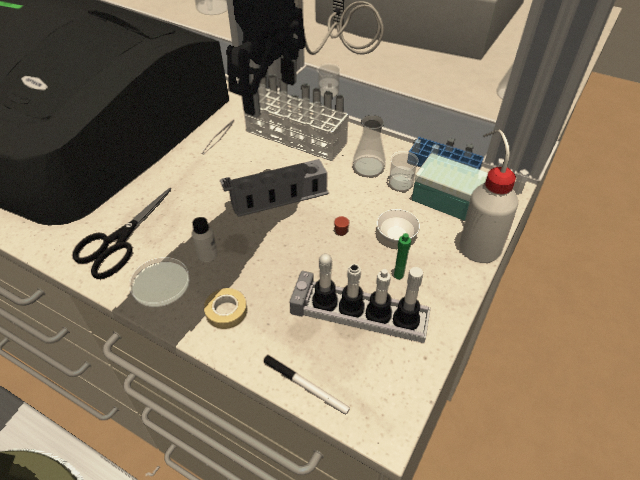

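View pics/side0.png

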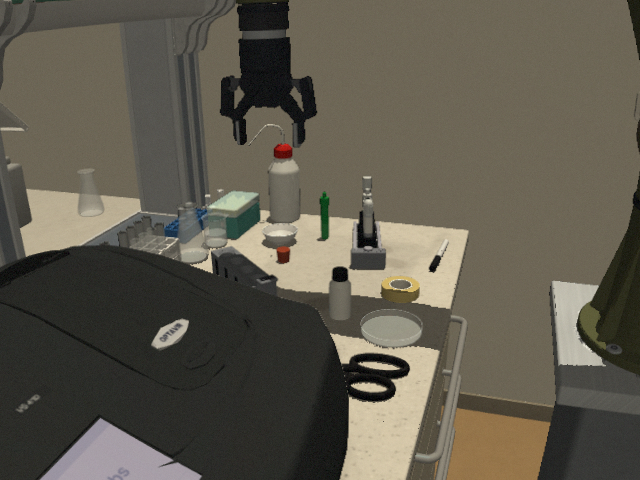

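Scene view: tray at about (300–428, 275–335) with the gate at its left end (302,293). White-capped tubes are at (325,275), (353,285), (382,290) and (413,290). The green look-alike at (402,255) stands outside the tray and isn't meant. Rack at (225–327, 165–212). I'll enlarge both.

```bash
python3 - <<'E'
from h import *
im=load('scene0')['image'][:,:,::-1]
a=cv2.resize(im[240:345,280:440],(800,525),interpolation=cv2.INTER_CUBIC)
b=cv2.resize(im[150:225,210:340],(780,450),interpolation=cv2.INTER_CUBIC)
cv2.imwrite('pics/ca.png',a); cv2.imwrite('pics/cb.png',b)
W=cloud(load('scene0'))
for u,v in[(302,285),(325,260),(354,268),(383,274),(415,270),(228,185),(322,170),(300,310),(425,330),(275,180)]: print(u,v,W[v,u].round(3))
E
```

```text
302 285 [ 0.468 -0.125  0.04 ]
325 260 [ 0.473 -0.161  0.115]
354 268 [ 0.486 -0.199  0.107]
383 274 [ 0.495 -0.238  0.108]
415 270 [ 0.512 -0.275  0.122]
228 185 [0.567 0.08  0.067]
322 170 [ 0.695 -0.028  0.052]
300 310 [ 0.441 -0.138  0.019]
425 330 [ 0.505 -0.309  0.015]
275 180 [0.633 0.03  0.05 ]
```

View pics/ca.png

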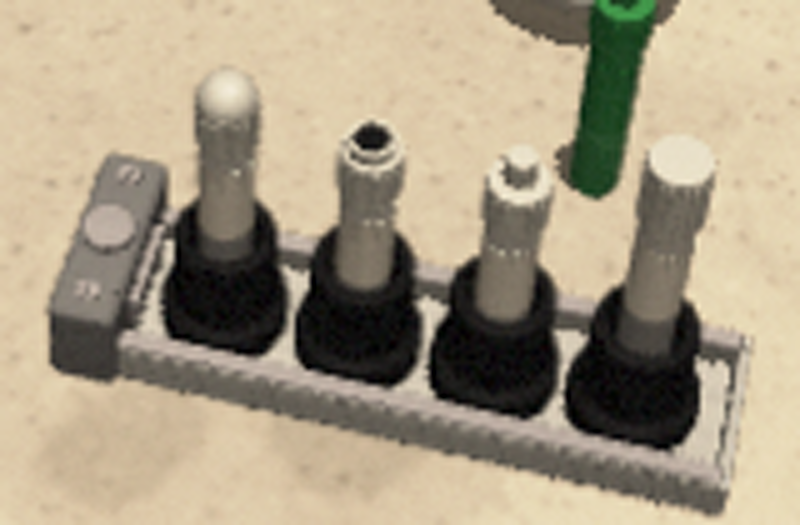

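View pics/cb.png

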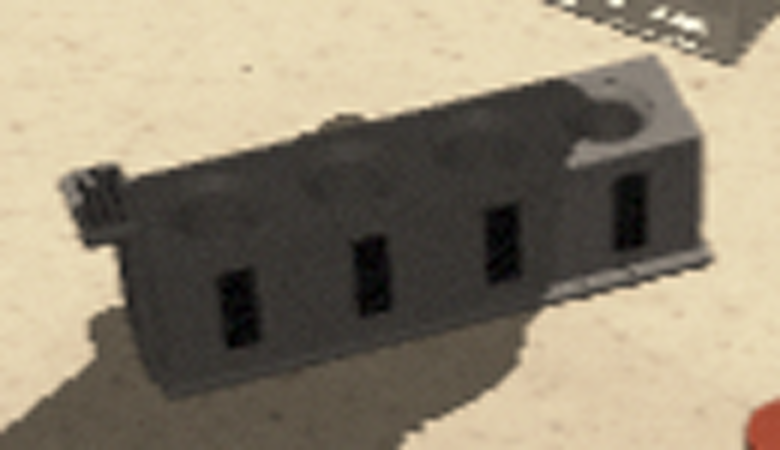

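View pics/wrist0.png

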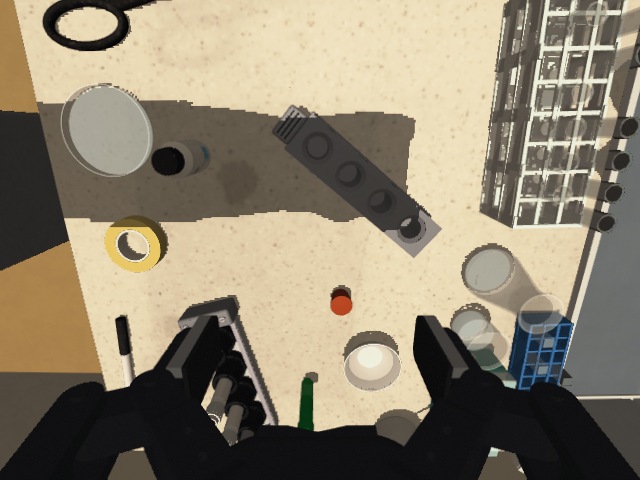

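In queue order from the gate: dome (tube_b) at (325,260), septum (tube_d) at (353,268), nipple (tube_c) at (383,274) and flat top (tube_a) at (415,270). The crop shows the four white caps clearly, and the green one stands outside the tray. The rack's grooved tab is at its left end in the scene view (228,185), and at (290,120) in the wrist view. Next I'll take a close wrist look at each.

```bash
cat >> h.py <<'E'
from scipy.spatial.transform import Rotation as Ro
def rot(d):
    x=np.array([d[0],d[1],0.]); x/=np.linalg.norm(x); z=np.array([0,0,-1.]); return Ro.from_matrix(np.c_[x,np.cross(z,x),z]).as_rotvec()
E
python3 - <<'E'
from h import *
manip.move_ptp([.672,-.01,.25],rot([-.76,.65])); snap('wrist','wr')
manip.move_ptp([.51,-.275,.25],rot([-.32,.95])); snap('wrist','wt')
im=np.hstack([cv2.resize(cv2.imread(f'pics/{f}.png'),(400,300)) for f in('wr','wt')])
for k,f in enumerate(('wr','wt')): pass
cv2.imwrite('pics/both.png',im); print(manip.observe()['time'])
# rack top fit from clouds
for f in('wr','wrist0'):
    W=cloud(load(f)); m=(abs(W[...,2]-.05)<.004)&(np.hypot(W[...,0]-.63,W[...,1]-.03)<.13)
    n,l,s,_=cv2.connectedComponentsWithStats(m.astype(np.uint8)); i=1+s[1:,4].argmax()
    P=W[l==i]; print(f,len(P),np.nanmedian(P[:,2]),cv2.minAreaRect(P[:,:2].astype(np.float32)*1000))
E
```

```text
2.2833
wr 5862 0.04925161998125549 ((645.4036865234375, 33.24445343017578), (40.21352767944336, 166.57322692871094), 50.31990051269531)
wrist0 5729 0.049194574895936705 ((645.3717041015625, 33.417606353759766), (40.222084045410156, 167.12152099609375), 50.307342529296875)
```

View pics/wr.png

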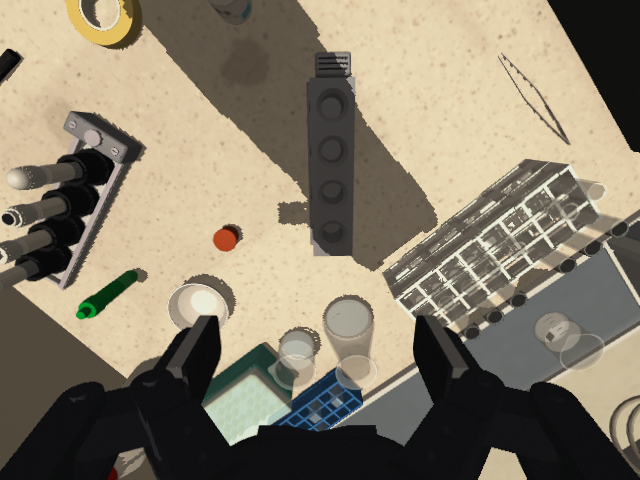

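View pics/wt.png

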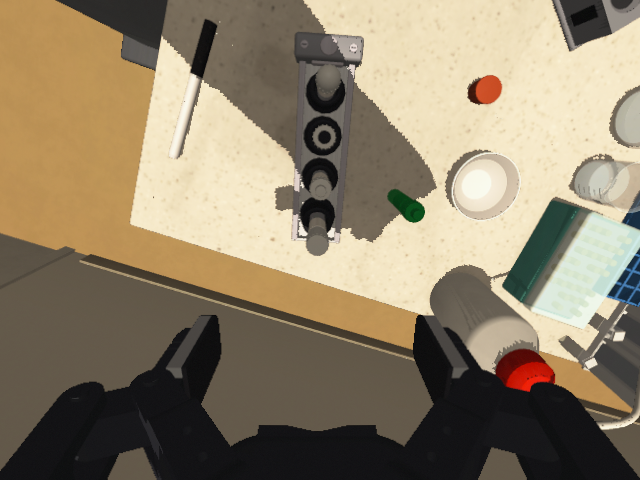

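Wrist views: the rack's tab is at (333,64) and its wells at (331,105), (331,150), (331,192) and (332,232). The tray's gate is at (328,47), with cap tops at dome (328,77), septum (324,137), nipple (320,182) and flat (316,245). The green tube at (406,206) is off to the side.

```bash
python3 - <<'E'
from h import *
c=load('wr'); g=cv2.cvtColor(c['image'],cv2.COLOR_RGB2GRAY)
print('wells(mouth px)',[onplane(c,u,v,.05)[:2].round(4).tolist() for u,v in[(331,105),(331,150),(331,192),(332,232)]])
# wells from depth: below-top pixels inside rack rect
W=cloud(c); R,yd=np.array([.6454,.0332]),np.array([-np.sin(np.radians(50.32)),np.cos(np.radians(50.32))])
xd=np.array([yd[1],-yd[0]])
q=W[...,:2]-R; y=q@yd; x=q@xd; top=(abs(W[...,2]-.0493)<.004)&(abs(x)<.025)&(abs(y)<.1)
print('top x',np.percentile(x[top],[.5,99.5]),'y',np.percentile(y[top],[.5,99.5]))
tab=(W[...,2]>.058)&(abs(x)<.04)&(abs(y)<.15); print('tab y',np.percentile(y[tab],[1,99]),'x',np.percentile(x[tab],[1,99]),np.median(W[tab][:,2]))
for f in('wt','scene0'):
    c=load(f);W=cloud(c); P=W[np.isfinite(W[...,2])]
    A=np.array([.473,-.161]);B=np.array([.512,-.275]); d=(A-B)/np.linalg.norm(A-B); n=np.array([d[1],-d[0]]); C=(A+B)/2
    q=P[:,:2]-C; s=q@d; t=q@n; k=(abs(t)<.03)&(abs(s)<.085)
    z=P[:,2]
    fp=k&(abs(z-.048)<.003)
    r=cv2.minAreaRect(P[fp][:,:2].astype(np.float32)*1000); print(f,'necktops',r)
    for s0 in(.0615,.0205,-.0205,-.0615):
        m=k&(abs(s-s0)<.019)&(z>.07); Z=np.percentile(z[m],98)
        m2=m&(z>Z-.004); print(' cap',m.sum(),'ztop',Z.round(4),'mid',((P[m2].min(0)+P[m2].max(0))/2).round(4))
W=cloud(load('wt')); im=load('wt')['image'].astype(int); 
gm=(im[...,1]>im[...,0]+40)&(im[...,1]>im[...,2]+20)&(W[...,0]<.62); print('green',np.nanmin(W[gm],0),np.nanmax(W[gm],0))
W=cloud(load('scene0')); print('bottle',W[240,485],W[180,502])
E
```

```text
wells(mouth px) [[0.5988, 0.0708], [0.6285, 0.046], [0.6584, 0.021], [0.6897, -0.0039]]
top x [-0.01991071  0.01985532] y [-0.08209394  0.08226443]
tab y [-0.05571763  0.09555059] x [-0.03908892  0.03938965] 0.3148562949905297
wt necktops ((495.16766357421875, -214.09274291992188), (30.653364181518555, 144.1148223876953), 14.655035972595215)
 cap 625 ztop 0.1159 mid [ 0.4797 -0.1557  0.1144]
 cap 436 ztop 0.1048 mid [ 0.4901 -0.1947  0.1032]
 cap 1443 ztop 0.3307 mid [ 0.5046 -0.2553  0.329 ]
 cap 8193 ztop 0.3238 mid [ 0.5078 -0.2586  0.3234]
scene0 necktops ((492.8776550292969, -217.98458862304688), (30.124698638916016, 152.37551879882812), 15.57598876953125)
 cap 316 ztop 0.1167 mid [ 0.4776 -0.1585  0.1155]
 cap 266 ztop 0.1059 mid [ 0.4873 -0.1993  0.105 ]
 cap 279 ztop 0.1113 mid [ 0.4985 -0.2377  0.1105]
 cap 413 ztop 0.1241 mid [ 0.5096 -0.2773  0.1228]
green [ 0.57615354 -0.23724182  0.00876711] [ 0.59373424 -0.22012573  0.09888865]
bottle [ 0.67311134 -0.33013176  0.05693085] [ 0.69066624 -0.32367487  0.16329124]
```

```bash
python3 - <<'E'
from h import *
yd=np.array([-np.sin(np.radians(50.32)),np.cos(np.radians(50.32))]);R=np.array([.6454,.0332]);xd=np.array([yd[1],-yd[0]])
for f in('wr','wrist0','scene0'):
    W=cloud(load(f)); z=W[...,2]; q=W[...,:2]-R; y=q@yd; x=q@xd
    top=(abs(z-.0495)<.004)&(abs(x)<.026)&(abs(y)<.1); tab=(z>.057)&(z<.07)&(abs(x)<.03)&(y>.07)&(y<.13)
    print(f,'x',np.percentile(x[top],[1,99]),'y',np.percentile(y[top],[1,99]),'tab y',np.percentile(y[tab],[2,98]),'x',np.percentile(x[tab],[2,98]))
A=np.array([.473,-.161]);B=np.array([.512,-.275]); d0=(A-B)/np.linalg.norm(A-B); C=(A+B)/2
for f in('wt','wr','scene0'):
    W=cloud(load(f)); P=W[np.isfinite(W[...,2])&(W[...,2]<.15)]
    n=np.array([d0[1],-d0[0]]); q=P[:,:2]-C; s=q@d0; t=q@n; z=P[:,2]; k=(abs(t)<.035); pts=[]
    for s0 in(.0615,.0205,-.0205,-.0615):
        m=k&(abs(s-s0)<.019)&(z>.08); Z=np.percentile(z[m],98); m2=m&(z>Z-.004); 
        pts.append((P[m2].min(0)+P[m2].max(0))/2); print(f,' cap','ztop',Z.round(4),pts[-1][:2].round(4))
    g=k&(s>.083)&(s<.125)&(z>.028)&(z<.04)
    if f!='wr': print('gate s',np.percentile(s[g],[2,98]),'t',np.percentile(t[g],[2,98]),'C',C,d0)
E
```

```text
wr x [-0.01972943  0.01966511] y [-0.0812989   0.08183976] tab y [0.08249078 0.0997667 ] x [-0.01433703  0.01458293]
wrist0 x [-0.01957517  0.01994434] y [-0.0814175   0.08202811] tab y [0.083082   0.10010338] x [-0.01397323  0.01422154]
scene0 x [-0.02468692  0.0173    ] y [-0.08284275  0.08116629] tab y [0.08148298 0.09879867] x [-0.01910998  0.01025068]
wt  cap ztop 0.1159 [ 0.4797 -0.1557]
wt  cap ztop 0.1048 [ 0.4901 -0.1947]
wt  cap ztop 0.1102 [ 0.5005 -0.2345]
wt  cap ztop 0.1225 [ 0.5112 -0.2739]
gate s [0.08865739 0.10954872] t [-0.01926792  0.0336646 ] C [ 0.4925 -0.218 ] [-0.32368768  0.94616398]
wr  cap ztop 0.1154 [ 0.4804 -0.1534]
wr  cap ztop 0.1048 [ 0.4907 -0.1944]
wr  cap ztop 0.1003 [ 0.5035 -0.2318]
wr  cap ztop 0.0903 [ 0.5155 -0.2699]
scene0  cap ztop 0.1167 [ 0.4776 -0.1585]
scene0  cap ztop 0.106 [ 0.4884 -0.1983]
scene0  cap ztop 0.1114 [ 0.4985 -0.2377]
scene0  cap ztop 0.1242 [ 0.5096 -0.2773]
gate s [0.08566382 0.10727157] t [-0.02220729  0.03365516] C [ 0.4925 -0.218 ] [-0.32368768  0.94616398]
```

```bash
cat >> h.py <<'E'
off=np.array([-.001,-.0015])
caps=np.array([[.4797,-.1557],[.4901,-.1947],[.5005,-.2345],[.5112,-.2739]])+off
td=caps[0]-caps[3]; td/=np.linalg.norm(td)
rd=np.array([-np.sin(np.radians(50.32)),np.cos(np.radians(50.32))]); rc=np.array([.6454,.0332])+off
wells=[rc+rd*y for y in(.06,.02,-.02,-.06)]
gz=[.094,.086,.086,.104]
def st(): 
    o=manip.observe(); print(round(o['time'],2),'gap',round(o['finger_gap'],4),'grip',round(float(np.max(o['grip_force'])),1),'F',np.round(o['ft_force'],1),'p',np.round(o['position'],4))
def pick(i):
    r=rot(td); manip.move_ptp([*caps[i],.2],r); manip.move_straight([*caps[i],gz[i]],vel=.12); st()
    manip.close_gripper(30); st(); manip.move_straight([*caps[i],.25],vel=.12); st()
def carry(i): manip.move_straight([*wells[i],.25],vel=.2,rot=rot(rd)); manip.hold(.2); st()
def place(i,xy=None):
    xy=wells[i] if xy is None else xy
    manip.move_straight([*xy,gz[i]+.02],vel=.12); st(); manip.move_straight([*xy,gz[i]-.003],vel=.05); st()
    manip.ungrasp(); st(); manip.move_straight([*xy,.22],vel=.12)
E
python3 - <<'E'
from h import *
pick(0); carry(0); snap('wrist','h0'); snap('side','hs'); snap('scene','hc')
a=cv2.imread('pics/h0.png'); b=cv2.imread('pics/hc.png')
cv2.imwrite('pics/h.png',np.hstack([cv2.resize(a,(440,330)),cv2.resize(b[60:260,170:410],(360,300)) if 0 else cv2.copyMakeBorder(cv2.resize(b[60:260,170:410],(360,300)),0,30,0,0,cv2.BORDER_CONSTANT)]))
E
```

```text
3.91 gap 0.0854 grip 0.0 F [ 0.8 -0.1 -0.2] p [ 0.4793 -0.1576  0.0946]
4.54 gap 0.0158 grip 29.2 F [ 0.2 -0.   1.1] p [ 0.479  -0.1572  0.0942]
5.99 gap 0.0164 grip 29.2 F [-0.3  0.2  0.6] p [ 0.4782 -0.1571  0.2492]
7.62 gap 0.0163 grip 29.2 F [0.3 0.  0.5] p [0.598  0.0692 0.2502]
```

View pics/h.png

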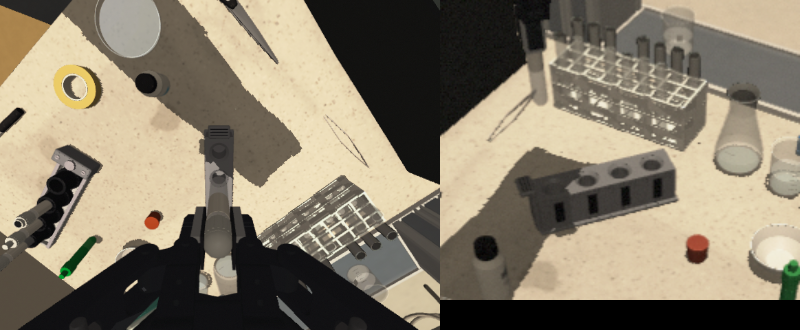

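The tube is held upright between the pads: wrist half (217,190–250), scene half (537,70). I'll check where its lower end is before inserting.

```bash
python3 - <<'E'
from h import *
c=manip.observe()['position'][:2]
for f in('hc','hs','h0'):
    W=cloud(load(f)); P=W[np.isfinite(W[...,2])]
    P=P[(np.hypot(*(P[:,:2]-c).T)<.025)&(P[:,2]>.1)&(P[:,2]<.27)]
    if len(P): print(f,len(P),'zmin',P[:,2].min())
    for a,b in((.16,.18),(.18,.2),(.2,.22)):
        q=P[(P[:,2]>a)&(P[:,2]<b)][:,:2]-c; q=np.c_[q@rd,q@np.array([rd[1],-rd[0]])]
        if len(q)>5: print(a,len(q),'along',q[:,0].min().round(4),q[:,0].max().round(4),'across',q[:,1].min().round(4),q[:,1].max().round(4))
E
```

```text
hc 700 zmin 0.16752792202449895
0.16 55 along -0.0065 0.0087 across -0.01 -0.0004
0.18 112 along -0.0066 0.0089 across -0.0121 -0.001
0.2 123 along -0.0069 0.009 across -0.0113 -0.0007
hs 1166 zmin 0.1686880436224485
0.16 64 along -0.0003 0.0099 across -0.0101 0.0064
0.18 146 along -0.004 0.0104 across -0.0096 0.0061
0.2 147 along -0.0032 0.0106 across -0.0096 0.0062
h0 5894 zmin 0.17042286813009339
0.16 111 along 0.0011 0.009 across -0.0067 0.0089
0.18 318 along 0.0007 0.0093 across -0.0067 0.0092
0.2 407 along 0.0011 0.0092 across -0.007 0.0092
```

The tube hangs vertical and centred to about 1 mm, with its bottom at z≈0.168 as expected. I'll insert it.

```bash
python3 - <<'E'
from h import *
place(0); snap('scene','p0'); snap('side','p0s')
b=cv2.imread('pics/p0.png')[100:240,190:350]; cv2.imwrite('pics/p0c.png',cv2.resize(b,(640,560),interpolation=cv2.INTER_CUBIC))
for f in('p0','p0s'):
    W=cloud(load(f)); P=W[np.isfinite(W[...,2])]; P=P[(np.hypot(*(P[:,:2]-wells[0]).T)<.022)&(P[:,2]>.053)&(P[:,2]<.16)]
    print('top',np.percentile(P[:,2],99))
    for a,b in((.06,.08),(.08,.1)): 
        m=(P[:,2]>a)&(P[:,2]<b); q=P[m][:,:2]-wells[0]; print((q.min(0)+q.max(0))/2)
E
```

```text
9.06 gap 0.0156 grip 29.2 F [-0.1  0.7  1. ] p [0.5989 0.0701 0.1149]
9.67 gap 0.0162 grip 29.2 F [-0.5 -0.3  0.7] p [0.5978 0.0699 0.0904]
10.34 gap 0.0855 grip 0.0 F [-0.3 -0.5 -0.5] p [0.5982 0.07   0.091 ]
top 0.11214209451440472
[-0.00799636  0.00355671]
[-0.00295213 -0.00266084]
top 0.112725141543098
[-0.00281389  0.00161699]
[-0.00272055  0.00331647]
```

View pics/p0c.png

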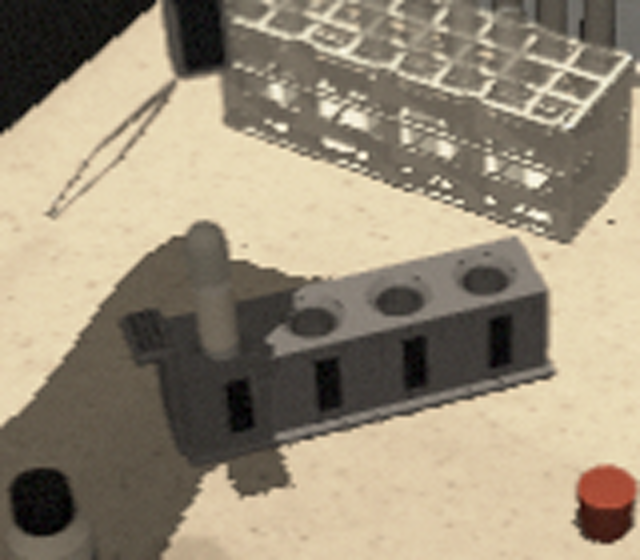

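The dome tube stands upright in the well next to the tab, top at 0.112 m (8+104 mm), so it is fully down. I'll move the other three the same way, with a grip check.

```bash
python3 - <<'E'
from h import *
for i in(1,2,3):
    pick(i)
    if manip.observe()['finger_gap']<.012: print('missed',i); break
    carry(i)
    if manip.observe()['finger_gap']<.012: print('lost',i); break
    place(i)
snap('wrist','e2')
manip.move_ptp([.6,-.12,.3],rot([-.3,.95])); snap('scene','e'); snap('side','es')
b=cv2.imread('pics/e.png')[100:240,190:350]; cv2.imwrite('pics/ec.png',cv2.resize(b,(640,560),interpolation=cv2.INTER_CUBIC))
for f in('e','es'):
    W=cloud(load(f)); P=W[np.isfinite(W[...,2])]
    for w in wells:
        Q=P[(np.hypot(*(P[:,:2]-w).T)<.019)&(P[:,2]>.07)&(P[:,2]<.16)]; print(f,'top',np.percentile(Q[:,2],99).round(4))
st()
E
```

```text
13.88 gap 0.0851 grip 0.0 F [-0.7 -1.1  0.2] p [ 0.4898 -0.1964  0.0867]
14.52 gap 0.0159 grip 29.2 F [0.1 0.9 1.9] p [ 0.4893 -0.1963  0.0862]
16.03 gap 0.0159 grip 29.2 F [ 0.4 -0.6 -0.2] p [ 0.4886 -0.196   0.2492]
17.77 gap 0.0159 grip 29.2 F [-0.5 -0.5  0.8] p [0.6288 0.0437 0.2502]
19.12 gap 0.0159 grip 29.2 F [ 0.   0.  -0.3] p [0.6297 0.0445 0.1069]
19.73 gap 0.0157 grip 29.2 F [-0.2  0.2 -0.1] p [0.6286 0.0445 0.0824]
20.41 gap 0.0855 grip 0.0 F [ 0.2 -0.3 -0.6] p [0.629  0.0445 0.083 ]
23.98 gap 0.0854 grip 0.0 F [-0.6  0.2 -0.2] p [ 0.5001 -0.2362  0.0867]
24.62 gap 0.0158 grip 29.2 F [ 0.2 -0.   1.4] p [ 0.4997 -0.2361  0.0862]
26.14 gap 0.0158 grip 29.2 F [ 0.4 -0.6  0.3] p [ 0.499  -0.2358  0.2491]
28.0 gap 0.0162 grip 29.2 F [ 0.2 -0.1  0.1] p [0.6596 0.0182 0.2502]
29.35 gap 0.0159 grip 29.2 F [-0.   0.   0.4] p [0.6605 0.0189 0.1069]
29.96 gap 0.016 grip 29.2 F [-0.5 -0.  -0.3] p [0.6594 0.0189 0.0824]
30.63 gap 0.0854 grip 0.0 F [ 0.5  1.5 -0.1] p [0.6598 0.019  0.083 ]
34.12 gap 0.0858 grip 0.0 F [ 0.7 -0.1  0.4] p [ 0.5108 -0.2755  0.1047]
34.76 gap 0.0161 grip 29.3 F [1.  0.7 2.1] p [ 0.5105 -0.2755  0.1042]
36.12 gap 0.0162 grip 29.2 F [-1.3  0.   0. ] p [ 0.5097 -0.2752  0.2491]
38.09 gap 0.0162 grip 29.2 F [ 0.1 -0.4 -0.3] p [ 0.6904 -0.0073  0.2502]
39.29 gap 0.016 grip 29.2 F [-0.6  0.1 -0.6] p [ 0.6913 -0.0066  0.125 ]
39.9 gap 0.0157 grip 29.2 F [-0.3 -0.2 -0. ] p [ 0.6902 -0.0066  0.1004]
40.58 gap 0.0854 grip 0.0 F [0.4 0.  0.6] p [ 0.6906 -0.0066  0.101 ]
e top 0.1128
e top 0.1017
e top 0.1065
e top 0.1195
es top 0.1127
es top 0.1019
es top 0.1071
es top 0.1198
42.57 gap 0.0857 grip 0.0 F [-1.1  0.6 -0.7] p [ 0.6003 -0.1189  0.2984]
```

View pics/ec.png

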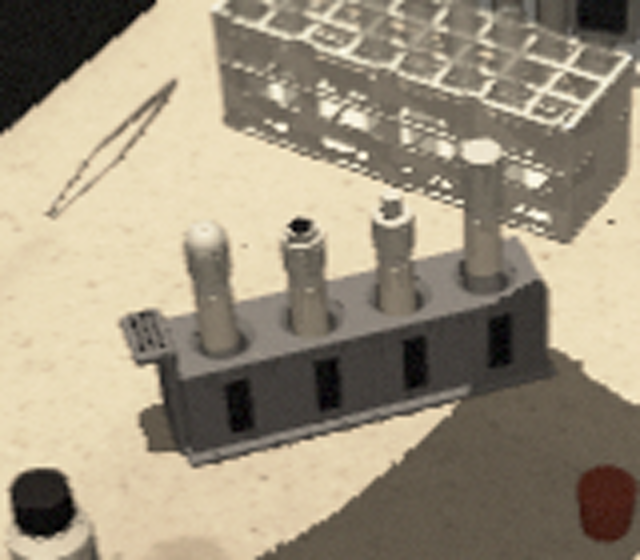

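From the tab, the order is dome, septum, nipple, flat, all upright. The tops are within about 2 mm of the seated heights, the same bias as in the tray, so I'm handing it in.

```bash
python3 -c "
from h import *
print(manip.sign_off())"
```

```text
the job is handed in; nothing more can be done
None
```

All four tubes are in the analyser rack in their queue order (b, d, c, a from the grip tab), standing upright and seated within camera accuracy, and the job was handed in at about 43 s of the 115 s allowed.

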